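# Find the loose terminal bolt and hold its cap open

## Robot

A 6-joint arm with a two-finger parallel gripper is mounted at the origin on the work surface. World frame = base frame: x ahead of the robot, y to its left, z up, the work surface at z = 0. Lengths are in m, angles in rad, forces in N, time in s.
With the tool pointing down it reaches from about 0.35 to 0.975 m from the base axis. Payload 4.9 kg.
Tool frame: the origin (TCP) lies between the finger pads; the fingertips stand 19 mm ahead of it and the grasp point (between the pads) is the TCP; z points along the fingers, y is the line along which they close (so a half turn about z gives the same grasp; the last joint's range is limited). The gripper opens to 85 mm and grips with 20 to 120 N. Pads are 22 mm wide; open, the fingers measure 114 mm over their backs; the gripper's body (76 mm by 85 mm) begins 54 mm behind the grasp point. The pads swing forward as they close: fully open they stand 13 mm farther back than shut.
Start: joints at [1.064, 0.053, 1.613, -0, 1.476, -0.119], TCP at [0.236, 0.579, 0.25] pointing down, gripper open.
Joint ranges: [-3.01, 3.01], [-1.01, 2.22], [0.06, 2.58], [-1.02, 4.17], [0.09, 2.62], [-3.14, 3.14]. Speed limits (rad/s): [2.57, 2.57, 3.14, 3.14, 3.14, 3.14].

## Interface

Orientations are given as a rotation vector (axis times angle).
In Python, from station import ctrl gives the robot as it stands. The module is installed in compiled form; this text tells all that it offers.
- The arm moves only by the tool servo_tool, never from a script. Its argument "increments" is a list that holds one entry, the list of rows, each a list of 5 numbers: the finger opening in cm, from 0 to 8.54, then the shift along the tool's x, y, z in cm, then the turn about the tool's z in degrees. A call has 1 to 5 rows; each row is the pose to reach, as a shift and turn from the pose commanded when the call began, along the tool's axes at that moment; what a row does not reach only later rows make up. A row lasts 1/10 s, in which the tool goes at most 50 mm and 8.59 degrees, less where a joint would pass 70% of its speed; a pose out of reach is approached as far as the arm can. A call with a gripper value outside its range is refused whole. The fingers move at their own pace and stop on an object; "newtons" is the grip in N (left out, the last holds). Time passes only in rows, so rows that repeat a pose let the fingers close. It gives the time, the measured TCP pose, the force, the opening and the grip force at its end, in the units of the state.
- ctrl.get_obs(): the state, without advancing time (a new reading comes with each control period).
- ctrl.get_image(name): name is "scene" or "top" or "wrist"; returns a dict with "img" (384x512x3 uint8, red, green, blue), "fx", "fy", "cx", "cy" (pixels), "rvec" (rotation vector, rad) and "tvec" (3), from world to camera coordinates, as OpenCV has them; the wrist camera has in their place "mount" (4x4, takes a point from camera to tool coordinates, whose origin is the TCP and whose axes are the flange's). Camera axes: x right, y down, z forward; pixel columns grow to the right and rows downward; lengths in m; the calibration is good to about 2 mm. The wrist camera is an equidistant fisheye: a pixel r from the principal point sees the ray r / f radians off the axis. A picture is of the moment at which its call begins: read the wrist's pose just before it. There is no depth.
- ctrl.finish_job(): hands the job in; it is judged then, once.
The state is a dict: "t": time; "q": joint angles; "dq": joint speeds; "effort": joint torques, N m; "tool_pos": TCP position; "tool_rot": TCP orientation; "contact_force": force on the tool from outside, world axes, zero at the start; "wrist_torque": the same for the moment, N m; "opening": finger opening in m; "grip_force": force on a finger pad.
Only numpy, scipy, OpenCV 4.12 (cv2) and the standard library are available. Lean on these libraries where they do the work, as an engineer would, in place of code of your own. Each camera call takes 0.05 s, during which the arm holds its last target. There are 200 camera calls.

## Task

One of the three capped bolts on the terminals of this mounting plate was left loose: tap down on the shut caps to find the bolt that gives and sinks to its stop. Then lift that bolt's sprung cap by its tab until it stands nearly upright and finish while still holding it open, so that a colleague can get at the bolt head. Keep the other two caps shut and leave the loose parts on the plate where they lie.

Things in the scene. Friction and masses are not known exactly. Their poses are not given: they have to be found in the camera images.
- panel: fixed white mounting plate, 380 x 580 x 3 mm, flat on the bench. Origin on its underside below the row's middle; y along the row of terminals (to the left one), x away from the robot. Also on it: a grey slotted duct 43 mm tall, 125 to 165 mm before the row; white breakers up to 80 mm tall from 72 mm behind the row; a second duct behind them
- term_left: left-hand (+y side) bolt terminal, fixed: grey housing 76 (x) x 58 (y) x 40 mm, tinned bar 124 mm (x) by 28 mm across it (top 44 mm above the origin), on it a grey collar 50 mm wide, 10 mm high, out of which the orange capped bolt rises. Origin under the housing on the bolt's axis, 10.5 mm above the bench; axes as the plate's. Terminals stand 78 to 102 mm apart
- left_cap (a point): centre of the top of the left-hand (+y side) orange cap, on the bolt's axis when shut: 80 mm above the terminal's origin (90.5 mm above the bench) at the start on all three. Moves with the cap. The cap is a round shell 36 mm in diameter and 20 mm tall over the bolt's hex head
- left_tab (a point): grip point in the left-hand (+y side) cap's pull tab, 36 mm before the bolt's axis (towards the robot) and 12.5 mm below the cap's top. The tab is 14 mm wide (y), 11 mm tall and sticks out of the cap to 47 mm before the axis; the cap's round side is 18 mm before the axis. Moves with the cap
- left_hinge (a point): middle of the left-hand (+y side) cap's hinge line: 20.5 mm behind the bolt's axis and 62.5 mm above the terminal's origin at the start; the hinge line runs along the terminal's y. It sits on the bolt's seat and goes down with the bolt
- bolt_left (a joint): how far the left-hand (+y side) bolt, with its cap, has gone down, in m: 0 at the start. A tight bolt does not give (under 1.5 mm even when pressed hard). The loose bolt looks the same, gives to a push of 3 to 6 N on its shut cap, sinks 6 mm to its stop (0.006) and stays down; a pull of more than 10 N would draw it up again
- cap_left (a joint): opening angle of the left-hand (+y side) cap, rad: 0 shut, stop at 1.75; grows as the tab on the robot's side swings up about the hinge. A weak spring (about 1 N at the tab) closes it as soon as it is let go
- term_mid: middle bolt terminal, fixed: grey housing 76 (x) x 58 (y) x 40 mm, tinned bar 124 mm (x) by 28 mm across it (top 44 mm above the origin), on it a grey collar 50 mm wide, 10 mm high, out of which the orange capped bolt rises. Origin under the housing on the bolt's axis, 10.5 mm above the bench; axes as the plate's. Terminals stand 78 to 102 mm apart
- mid_cap (a point): centre of the top of the middle orange cap, on the bolt's axis when shut: 80 mm above the terminal's origin (90.5 mm above the bench) at the start on all three. Moves with the cap. The cap is a round shell 36 mm in diameter and 20 mm tall over the bolt's hex head
- mid_tab (a point): grip point in the middle cap's pull tab, 36 mm before the bolt's axis (towards the robot) and 12.5 mm below the cap's top. The tab is 14 mm wide (y), 11 mm tall and sticks out of the cap to 47 mm before the axis; the cap's round side is 18 mm before the axis. Moves with the cap
- mid_hinge (a point): middle of the middle cap's hinge line: 20.5 mm behind the bolt's axis and 62.5 mm above the terminal's origin at the start; the hinge line runs along the terminal's y. It sits on the bolt's seat and goes down with the bolt
- bolt_mid (a joint): how far the middle bolt, with its cap, has gone down, in m: 0 at the start. A tight bolt does not give (under 1.5 mm even when pressed hard). The loose bolt looks the same, gives to a push of 3 to 6 N on its shut cap, sinks 6 mm to its stop (0.006) and stays down; a pull of more than 10 N would draw it up again
- cap_mid (a joint): opening angle of the middle cap, rad: 0 shut, stop at 1.75; grows as the tab on the robot's side swings up about the hinge. A weak spring (about 1 N at the tab) closes it as soon as it is let go
- term_right: right-hand (-y side) bolt terminal, fixed: grey housing 76 (x) x 58 (y) x 40 mm, tinned bar 124 mm (x) by 28 mm across it (top 44 mm above the origin), on it a grey collar 50 mm wide, 10 mm high, out of which the orange capped bolt rises. Origin under the housing on the bolt's axis, 10.5 mm above the bench; axes as the plate's. Terminals stand 78 to 102 mm apart
- right_cap (a point): centre of the top of the right-hand (-y side) orange cap, on the bolt's axis when shut: 80 mm above the terminal's origin (90.5 mm above the bench) at the start on all three. Moves with the cap. The cap is a round shell 36 mm in diameter and 20 mm tall over the bolt's hex head
- right_tab (a point): grip point in the right-hand (-y side) cap's pull tab, 36 mm before the bolt's axis (towards the robot) and 12.5 mm below the cap's top. The tab is 14 mm wide (y), 11 mm tall and sticks out of the cap to 47 mm before the axis; the cap's round side is 18 mm before the axis. Moves with the cap
- right_hinge (a point): middle of the right-hand (-y side) cap's hinge line: 20.5 mm behind the bolt's axis and 62.5 mm above the terminal's origin at the start; the hinge line runs along the terminal's y. It sits on the bolt's seat and goes down with the bolt
- bolt_right (a joint): how far the right-hand (-y side) bolt, with its cap, has gone down, in m: 0 at the start. A tight bolt does not give (under 1.5 mm even when pressed hard). The loose bolt looks the same, gives to a push of 3 to 6 N on its shut cap, sinks 6 mm to its stop (0.006) and stays down; a pull of more than 10 N would draw it up again
- cap_right (a joint): opening angle of the right-hand (-y side) cap, rad: 0 shut, stop at 1.75; grows as the tab on the robot's side swings up about the hinge. A weak spring (about 1 N at the tab) closes it as soon as it is let go
- tray_mid (a point): loose clear tray of screws on the plate, 85 x 62 x 26 mm, beside the row of terminals; its middle
- breaker_mid (a point): loose white breaker standing on the plate, 85 x 17 mm and 62 mm tall, beside the row of terminals; its middle
- driver_grip (a point): handle of a loose red screwdriver, about 180 mm long and up to 26 mm thick, lying on the plate beside the row of terminals

How it is judged:
On the way, in this order (a step that is already met when the one before it is completed fails the run):
1. the loose bolt has been tapped down to its stop (more than 3.5 mm), all caps still shut (value of joint any of bolt_left, bolt_mid, bolt_right above 0.0035 m and value of joint each of cap_left, cap_mid, cap_right below 0.15 rad), for 0.1 s.
2. the cap of the sunk bolt is lifted past 0.6 rad (((value of joint bolt_left above 0.0035 m and value of joint cap_left above 0.6 rad) or (value of joint bolt_mid above 0.0035 m and value of joint cap_mid above 0.6 rad) or (value of joint bolt_right above 0.0035 m and value of joint cap_right above 0.6 rad))), for 0.1 s.
At the end, for the whole second after the job is handed in: The loose bolt is down (over 3.5 of its 6 mm); its cap stands still, open by more than 60 degrees (1.05 rad), fingers touching it (over 0.4 N); the other two caps are shut (under 0.1 rad); tray, spare breaker and screwdriver are within 30 mm of where they lay (((value of joint bolt_left above 0.0035 m and value of joint cap_left above 1.05 rad and velocity of joint cap_left between -0.1 and 0.1 rad/s and contact force between the fingers and term_left above 0.4 N and value of joint each of cap_mid, cap_right below 0.1 rad) or (value of joint bolt_mid above 0.0035 m and value of joint cap_mid above 1.05 rad and velocity of joint cap_mid between -0.1 and 0.1 rad/s and contact force between the fingers and term_mid above 0.4 N and value of joint each of cap_left, cap_right below 0.1 rad) or (value of joint bolt_right above 0.0035 m and value of joint cap_right above 1.05 rad and velocity of joint cap_right between -0.1 and 0.1 rad/s and contact force between the fingers and term_right above 0.4 N and value of joint each of cap_left, cap_mid below 0.1 rad)) and distance of each of tray_mid, breaker_mid, driver_grip from where it was at the start of the episode below 0.03 m); the arm keeps its last pose, push and grip.
It fails at once if a cap is lifted (past 0.4 rad) whose bolt has not been tapped down: the wrong cap, or lifted without finding the loose bolt ((value of joint bolt_left below 0.002 m and value of joint cap_left above 0.4 rad) or (value of joint bolt_mid below 0.002 m and value of joint cap_mid above 0.4 rad) or (value of joint bolt_right below 0.002 m and value of joint cap_right above 0.4 rad)).
It fails at once if a loose part on the plate is shoved more than 30 mm (distance of any of tray_mid, breaker_mid, driver_grip from where it was at the start of the episode above 0.03 m).
It also fails if it takes over 54 s, if anything falls off the work surface, if the arm or the gripper's body presses on something with over 40 N, if the wrist force passes 120 N, or if a joint passes its speed limit or range.

## Working session

There is one attempt and no reset: what is moved stays moved. The work goes in short steps, Python scripts to look and compute and a tool call to move; the robot and the scene stay as the last step left them, time stands still between calls to the robot, and variables do not carry over. Pictures are saved under pics/ and viewed, at most 10 in all, crops included, and the job is handed in when it is done.

Besides the shell and the picture viewer there is one more tool, called after "Emit:" by a JSON object that holds its "fn" and its "kwargs". servo_tool: Moves the arm, as the interface text tells. Its arguments: {"type":"object","properties":{"increments":{"type":"array"},"newtons":{"type":"number"}},"required":["increments"]}

```bash
mkdir -p pics
python3 - <<'E'
from station import ctrl
import cv2,json,numpy as np
o=ctrl.get_obs();print({k:np.round(v,3).tolist() for k,v in o.items()})
for n in("top","scene"):
    d=ctrl.get_image(n);cv2.imwrite(f"pics/{n}0.png",d["img"][:,:,::-1])
    print(n,{k:np.array(v).tolist() for k,v in d.items() if k!="img"})
d=ctrl.get_image("wrist");print({k:np.array(v).tolist() for k,v in d.items() if k!="img"})
E
```

```text
{'t': 0.0, 'q': [1.064, 0.053, 1.614, -0.0, 1.476, -0.119], 'dq': [0.001, 0.0, 0.002, -0.002, -0.002, -0.0], 'effort': [-0.001, -39.367, -37.018, -0.0, 0.007, -0.0], 'tool_pos': [0.236, 0.578, 0.249], 'tool_rot': [-0.605, -3.082, 0.003], 'contact_force': [-0.622, 0.349, 0.252], 'wrist_torque': [0.055, -0.023, 0.009], 'grip_force': 0.0, 'opening': 0.086}
top {'fx': 453.0205916890822, 'fy': 453.0205916890822, 'cx': 256.1791106880276, 'cy': 189.6745216476174, 'rvec': [2.122020501593762, -2.0968814922415158, 0.17729994663326687], 'tvec': [0.0196945769435637, 0.562846656406083, 0.9544075171401625]}
scene {'fx': 363.99282375800317, 'fy': 363.99282375800317, 'cx': 260.75310170637243, 'cy': 192.20898842235184, 'rvec': [0.9843408955654536, 2.623995065006948, -0.821561859352406], 'tvec': [0.40486613759034257, -0.27038905153325565, 1.0317566572008308]}
{'fx': 297.3186396354542, 'fy': 297.3186396354542, 'cx': 258.67698975852454, 'cy': 186.5088614642231, 'mount': [[-0.0005881543145997703, -0.9564603958600906, -0.29186155146860354, 0.07582196580447714], [0.9999997030697682, -0.0007078731820457242, 0.00030459141847105956, -0.0013600489288766449], [-0.000497930593841313, -0.2918612856593287, 0.9564605281967499, -0.12321894640505121], [0.0, 0.0, 0.0, 1.0]]}
```

View pics/top0.png

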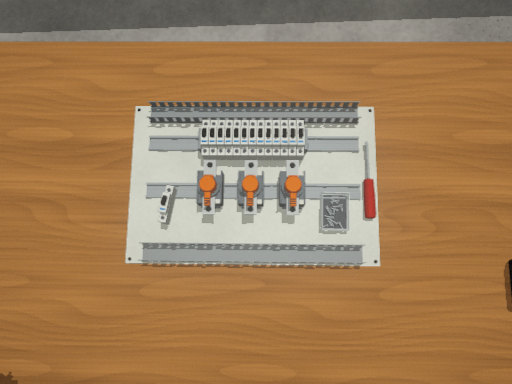

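View pics/scene0.png

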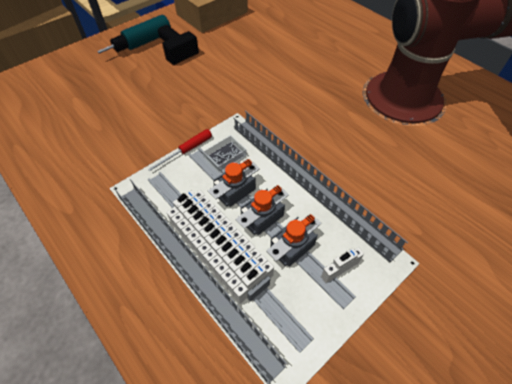

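The top view shows the caps near (208,184), (250,184) and (292,184), with their tabs pointing down toward the robot. The spare breaker is at left (165,204), and the tray (334,212) and screwdriver (369,195) are at right.

```bash
cat > h.py <<'E'
from station import ctrl
import cv2,numpy as np
from scipy.spatial.transform import Rotation as R
def plane(d,uv,z):
    Rm=R.from_rotvec(d["rvec"]).as_matrix();c=-Rm.T@d["tvec"]
    r=Rm.T@np.array([(uv[0]-d["cx"])/d["fx"],(uv[1]-d["cy"])/d["fy"],1]);return c+r*(z-c[2])/r[2]
def orange(img):
    h=cv2.cvtColor(img,cv2.COLOR_RGB2HSV)
    return cv2.inRange(h,(4,190,120),(14,255,255))
def wrist(): # pose, dict
    o=ctrl.get_obs();d=ctrl.get_image("wrist");T=np.eye(4);T[:3,:3]=R.from_rotvec(o["tool_rot"]).as_matrix();T[:3,3]=o["tool_pos"]
    return o,d,T@np.array(d["mount"])
def wplane(d,C,uv,z):
    p=np.array([(uv[0]-d["cx"])/d["fx"],(uv[1]-d["cy"])/d["fy"]]);th=np.linalg.norm(p)
    r=C[:3,:3]@np.r_[p/th*np.sin(th),np.cos(th)];c=C[:3,3];return c+r*(z-c[2])/r[2]
E
python3 - <<'E'
from h import *
d=ctrl.get_image("top")
for uv in[(138.5,110),(370,110.5),(376,262),(129.5,259)]:print("corner",plane(d,uv,.003).round(4))
m=orange(d["img"]);m[:165]=0;m[215:]=0;m[:,:190]=0;m[:,310:]=0
n,l,s,c=cv2.connectedComponentsWithStats(m)
for i in range(1,n):
    if s[i,4]>60:
        x,y,w,h=s[i,:4];b=(l==i).astype(np.uint8)
        dt=cv2.distanceTransform(cv2.resize(b*255,None,fx=8,fy=8,interpolation=cv2.INTER_CUBIC)//128,cv2.DIST_L2,5)
        k=np.unravel_index(np.argmax(cv2.GaussianBlur(dt,(15,15),0)),dt.shape);uv=((k[1]+.5)/8-.5,(k[0]+.5)/8-.5)
        bx=(c[i]);print(s[i],np.round(uv,1),dt.max()/8,plane(d,uv,.0905).round(4),"tabend",plane(d,(uv[0],y+h-.5),.078).round(4))
E
```

```text
corner [0.768  0.3179 0.003 ]
corner [ 0.7696 -0.2439  0.003 ]
corner [ 0.4088 -0.2453  0.003 ]
corner [0.4081 0.3156 0.003 ]
[200 176  15  15 178] [206.6 182.9] 7.0000024 [0.5694 0.1328 0.0905] tabend [0.5551 0.1339 0.078 ]
[243 176  15  15 175] [249.8 181.2] 5.6215115 [0.5741 0.0394 0.0905] tabend [0.556  0.0396 0.078 ]
[286 176  15  15 160] [293.1 178.9] 3.0718994 [ 0.5799 -0.0536  0.0905] tabend [ 0.557  -0.0543  0.078 ]
```

Emit:
{"fn": "servo_tool", "kwargs": {"increments": [[[0,-3.6,-2.6,0,-7],[0,-7.3,-5.3,0,-15],[0,-10.9,-7.9,0,-22.3],[0,-14.6,-10.6,0,-22.3],[0,-18.2,-13.2,0,-22.3]]], "newtons": 20}}

```text
t: 0.7
tool_pos: [0.3554, 0.3859, 0.2501]
tool_rot: [-0.003, 3.142, -0.0]
contact_force: [0.8, 0.4, -0.3]
opening: 0.0123
grip_force: 0.0
```

Emit:
{"fn": "servo_tool", "kwargs": {"increments": [[[0,-2.4,-3.9,0,0],[0,-4.8,-7.7,0,0],[0,-7.2,-11.6,0,0],[0,-9.6,-15.4,0,0],[0,-12,-19.3,0,0]]]}}

```text
t: 1.2
tool_pos: [0.4757, 0.193, 0.2503]
tool_rot: [-0.002, 3.141, 0.0]
contact_force: [-0.5, -0.4, -0.1]
opening: -0.0001
grip_force: 0.0
```

Emit:
{"fn": "servo_tool", "kwargs": {"increments": [[[0,-2.4,-3.8,0,0],[0,-4.8,-7.6,0,0],[0,-7.2,-11.4,0,0],[0,-9.6,-15.3,0,0],[0,-9.6,-15.3,0,0]]]}}

```text
t: 1.7
tool_pos: [0.5731, 0.0376, 0.2499]
tool_rot: [0.007, 3.142, -0.002]
contact_force: [0.3, 0.4, -0.4]
opening: -0.0001
grip_force: 0.0
```

Run:
```python
from h import *
o,d,C=wrist();print(o["t"],o["tool_pos"],R.from_rotvec(o["tool_rot"]).as_matrix().round(4),o["contact_force"],o["opening"])
cv2.imwrite("pics/w1.png",d["img"][:,:,::-1])
np.save("w1.npy",C)
```

```text
1.7 [0.57309442 0.03760345 0.2499196 ] [[-1.      0.0043 -0.    ]
 [ 0.0043  1.     -0.0015]
 [-0.     -0.0015 -1.    ]] [ 0.26540015  0.42550577 -0.36286698] -5.6742859887327703e-05
```

View pics/w1.png

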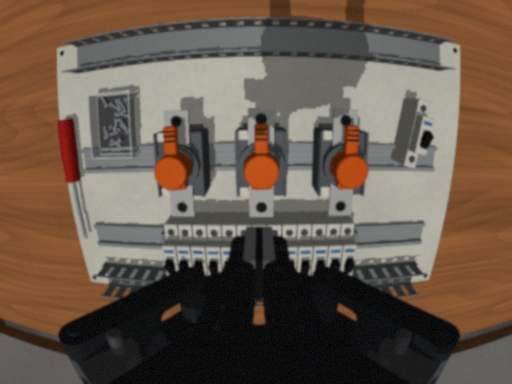

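The wrist view shows the caps at about (173,171) right, (261,170) middle and (348,171) left, with the tabs above them. The image is upside down, so down is +x. I'll fit the cap outlines to get exact positions.

```bash
cat >> h.py <<'E'
from scipy.optimize import minimize
A=np.linspace(0,2*np.pi,48)
def wproj(d,C,P):
    q=(P-C[:3,3])@C[:3,:3];n=np.linalg.norm(q[:,:2],axis=1);th=np.arctan2(n,q[:,2])
    return np.c_[d["cx"]+d["fx"]*th*q[:,0]/n,d["cy"]+d["fy"]*th*q[:,1]/n]
def fit(d,C,xy0,dz=0,S=4):
    m=cv2.resize(orange(d["img"]),None,fx=S,fy=S,interpolation=cv2.INTER_LINEAR)>127
    c0=wproj(d,C,np.array([[*xy0,.085]]))[0]*S;a,b=(c0-70*S/2).astype(int).clip(0),(c0+70*S/2).astype(int)
    m=m[a[1]:b[1],a[0]:b[0]]
    def cost(p):
        x,y,w=p[0]/1e3+xy0[0],p[1]/1e3+xy0[1],p[2]/50
        cyl=np.vstack([np.c_[.018*np.cos(A),.018*np.sin(A),0*A+z] for z in(.0705,.0905)])
        tab=np.array([[X,Y,Z] for X in(-.047,-.01) for Y in(-.007,.007) for Z in(.0725,.0835)])
        M=np.zeros(m.shape,np.uint8)
        for P in(cyl,tab):
            P=P@np.array([[np.cos(w),np.sin(w),0],[-np.sin(w),np.cos(w),0],[0,0,1]])+[x,y,dz]
            u=(wproj(d,C,P)+.5)*S-.5-a
            cv2.fillConvexPoly(M,cv2.convexHull(np.round(u*16).astype(np.int32)),1,shift=4)
        M=M>0;return 1-(M&m).sum()/(M|m).sum()
    r=minimize(cost,[0,0,0],method="Nelder-Mead",options=dict(initial_simplex=[[0,0,0],[8,0,0],[0,8,0],[0,0,8]]))
    return xy0[0]+r.x[0]/1e3,xy0[1]+r.x[1]/1e3,r.x[2]/50,r.fun
E
python3 - <<'E'
from h import *
o,d,C=wrist()
for n,uv in(("R",(173,171)),("M",(261,170)),("L",(348,171))):print(n,np.round(fit(d,C,wplane(d,C,uv,.0905)[:2]),4))
E
```

```text
R [ 0.5684 -0.0517  0.0314  0.3204]
M [ 0.5678  0.0385 -0.0309  0.2076]
L [ 0.5682  0.1299 -0.0447  0.297 ]
```

Emit:
{"fn": "servo_tool", "kwargs": {"increments": [[[0,0.3,0.1,4,0],[0,0.5,0.1,8,0],[0,0.5,0.1,11,0],[0,0.5,0.1,13,0],[0,0.5,0.1,13,0]]]}}

```text
t: 2.3
tool_pos: [0.5629, 0.0444, 0.1163]
tool_rot: [0.005, -3.134, -0.001]
contact_force: [0.1, 0.1, 0.2]
opening: -0.0001
grip_force: 0.0
```

Emit:
{"fn": "servo_tool", "kwargs": {"increments": [[[0,0,0,0.4,0],[0,0,0,0.7,0],[0,0,0,0.9,0],[0,0,0,1.1,0],[0,0,0,1.1,0]]]}}

```text
t: 2.8
tool_pos: [0.5666, 0.0428, 0.1096]
tool_rot: [-0.002, 3.141, -0.0]
contact_force: [-0.8, 0.5, 0.0]
opening: 0.0001
grip_force: 0.0
```

Emit:
{"fn": "servo_tool", "kwargs": {"increments": [[[0,0,0,0.2,0],[0,0,0,0.3,0],[0,0,0,0.4,0],[0,0,0,0.4,0]]]}}

```text
t: 3.2
tool_pos: [0.5668, 0.0428, 0.1088]
tool_rot: [0.002, -3.141, 0.0]
contact_force: [-9.7, 1.0, 17.0]
opening: -0.0001
grip_force: 8.3
```

Emit:
{"fn": "servo_tool", "kwargs": {"increments": [[[0,0,0,-1.5,0],[0,-0.1,3.2,-2.2,0],[0,-0.1,6.4,-2.2,0],[0,-0.1,8.7,-2.2,0],[0,-0.1,8.7,-2.2,0]]]}}

```text
t: 3.7
tool_pos: [0.5674, 0.132, 0.1279]
tool_rot: [-0.007, 3.14, 0.001]
contact_force: [0.3, -0.5, 1.0]
opening: -0.0
grip_force: 0.0
```

Emit:
{"fn": "servo_tool", "kwargs": {"increments": [[[0,0,0,0,0]]]}}

```text
t: 3.8
tool_pos: [0.5674, 0.1299, 0.1276]
tool_rot: [-0.004, 3.141, -0.001]
contact_force: [0.8, -0.5, 0.7]
opening: 0.0
grip_force: 0.0
```

Emit:
{"fn": "servo_tool", "kwargs": {"increments": [[[0,0,0,0.8,0],[0,0,0,1.5,0],[0,0,0,1.8,0],[0,0,0,2.0,0],[0,0,0,2.2,0]]]}}

```text
t: 4.3
tool_pos: [0.5672, 0.1292, 0.1054]
tool_rot: [0.001, -3.141, 0.001]
contact_force: [-2.3, -1.8, 4.7]
opening: 0.0001
grip_force: 2.2
```

Emit:
{"fn": "servo_tool", "kwargs": {"increments": [[[0,0,0,0.1,0],[0,0,0,0.1,0]]]}}

```text
t: 4.5
tool_pos: [0.5675, 0.1297, 0.1045]
tool_rot: [-0.002, 3.141, -0.0]
contact_force: [-0.8, -1.4, 2.6]
opening: 0.0003
grip_force: 1.0
```

Emit:
{"fn": "servo_tool", "kwargs": {"increments": [[[0,0,0,0.1,0],[0,0,0,0.2,0],[0,0,0,0.3,0],[0,0,0,0.3,0]]]}}

```text
t: 4.9
tool_pos: [0.5676, 0.1298, 0.1032]
tool_rot: [-0.003, 3.141, -0.001]
contact_force: [-6.8, -3.2, 11.8]
opening: 0.0001
grip_force: 6.1
```

Emit:
{"fn": "servo_tool", "kwargs": {"increments": [[[0,0,0,-3,0],[4,0.5,0,-6,0],[4,2,0,-8,0],[4,3.6,0,-8,0],[4,3.6,0,-8,0]]]}}

```text
t: 5.4
tool_pos: [0.5305, 0.1304, 0.1815]
tool_rot: [-0.003, 3.141, 0.002]
contact_force: [-0.4, 0.1, -1.2]
opening: 0.0402
grip_force: 0.0
```

Emit:
{"fn": "servo_tool", "kwargs": {"increments": [[[4,0,0,0,0],[4,0,0,0,0]]]}}

```text
t: 5.6
tool_pos: [0.5313, 0.1299, 0.1803]
tool_rot: [0.002, -3.141, -0.0]
contact_force: [-0.5, -0.3, 0.4]
opening: 0.0403
grip_force: 0.0
```

Run:
```python
from h import *
o,d,C=wrist();print(o["t"],o["tool_pos"],o["tool_rot"],o["opening"])
im=d["img"].copy()
for n,p,dz in(("L",(.568,.130),-.006),("M",(.568,.0385),0)):
    print(n,np.round(fit(d,C,p,dz),4))
    for X in(0,-.036,-.047):
        u=wproj(d,C,np.array([[p[0]+X,p[1],(.0905 if X==0 else .078)+dz]]))[0];cv2.circle(im,tuple(int(v) for v in np.round(u)),1,(0,0,255),-1)
cv2.imwrite("pics/w2.png",cv2.resize(im[:,:,::-1],(800,600)))
```

```text
5.6 [0.53132613 0.12989826 0.18033501] [ 2.22497905e-03 -3.14063587e+00 -2.68698240e-04] 0.0403019659776135
L [0.5655 0.132  0.0146 0.2547]
M [ 0.5659  0.0402 -0.0259  0.3571]
```

View pics/w2.png

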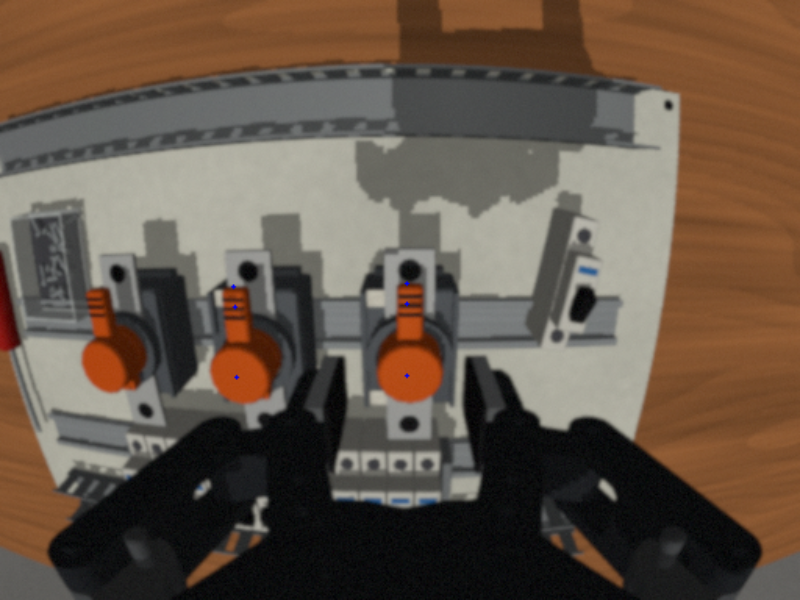

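The view shows the sunk left cap at (409,370) with its tab tip at (409,287), midway between the open fingers. The prediction is within 2 mm, so I'll descend straddling the tab.

Emit:
{"fn": "servo_tool", "kwargs": {"increments": [[[4,0.1,0.1,3,0],[4,0.1,0.1,6,0],[4,0.1,0.1,8.5,0],[4,0.1,0.1,9.8,0],[4,0.1,0.1,9.8,0]]]}}

```text
t: 6.15
tool_pos: [0.5287, 0.1306, 0.0806]
tool_rot: [0.002, -3.136, 0.001]
contact_force: [-0.3, -0.2, -0.3]
opening: 0.04
grip_force: 0.0
```

Emit:
{"fn": "servo_tool", "kwargs": {"increments": [[[4,0,0,0,0],[4,0,0,0,0]]]}}

```text
t: 6.35
tool_pos: [0.5317, 0.1309, 0.0851]
tool_rot: [-0.002, 3.139, 0.001]
contact_force: [0.7, -0.3, 0.5]
opening: 0.0399
grip_force: 0.0
```

Emit:
{"fn": "servo_tool", "kwargs": {"increments": [[[4,0,0,0,0]]]}}

```text
t: 6.45
tool_pos: [0.5315, 0.1309, 0.085]
tool_rot: [-0.002, 3.139, 0.0]
contact_force: [0.4, -0.1, -0.3]
opening: 0.04
grip_force: 0.0
```

Emit:
{"fn": "servo_tool", "kwargs": {"increments": [[[4,0.15,0,0.3,0],[4,0.15,0,0.3,0],[4,0.15,0,0.3,0]]]}}

```text
t: 6.75
tool_pos: [0.5287, 0.1308, 0.0803]
tool_rot: [-0.002, 3.142, -0.0]
contact_force: [0.3, 0.3, -0.2]
opening: 0.0397
grip_force: 0.0
```

Emit:
{"fn": "servo_tool", "kwargs": {"increments": [[[1.0,0,0,0,0],[1.0,0,0,0,0],[1.0,0,0,0,0],[1.0,0,0,0,0]]], "newtons": 20}}

```text
t: 7.15
tool_pos: [0.5287, 0.132, 0.0805]
tool_rot: [0.002, -3.142, -0.004]
contact_force: [-0.9, 5.7, 0.1]
opening: 0.0133
grip_force: 23.9
```

Emit:
{"fn": "servo_tool", "kwargs": {"increments": [[[1.0,-0.02,0,-0.3,0],[1.0,-0.08,0,-0.58,0],[1.0,-0.15,0,-0.87,0],[1.0,-0.22,0,-1.16,0],[1.0,-0.22,0,-1.16,0]]]}}

```text
t: 7.65
tool_pos: [0.5307, 0.1321, 0.0915]
tool_rot: [0.002, -3.141, -0.005]
contact_force: [1.3, 5.0, -4.0]
opening: 0.013
grip_force: 23.2
```

Emit:
{"fn": "servo_tool", "kwargs": {"increments": [[[1.0,-0.2,0.05,-0.56,0],[1.0,-0.44,0.1,-1.09,0],[1.0,-0.74,0.1,-1.6,0],[1.0,-1.09,0.1,-2.07,0],[1.0,-1.09,0.1,-2.07,0]]]}}

```text
t: 8.15
tool_pos: [0.5421, 0.1322, 0.1133]
tool_rot: [0.002, -3.141, -0.001]
contact_force: [-1.7, 4.8, -2.7]
opening: 0.0129
grip_force: 22.9
```

Emit:
{"fn": "servo_tool", "kwargs": {"increments": [[[1.0,-0.4,0.05,-0.44,0],[1.0,-0.83,0.05,-0.83,0],[1.0,-1.31,0.05,-1.18,0],[1.0,-1.81,0.05,-1.49,0],[1.0,-1.81,0.05,-1.49,0]]]}}

```text
t: 8.65
tool_pos: [0.561, 0.1323, 0.1282]
tool_rot: [-0.002, 3.14, 0.0]
contact_force: [-3.0, 2.9, -0.6]
opening: 0.0133
grip_force: 22.8
```

Emit:
{"fn": "servo_tool", "kwargs": {"increments": [[[1.0,-0.54,0.03,-0.25,0],[1.0,-1.09,0.03,-0.44,0],[1.0,-1.67,0.03,-0.58,0],[1.0,-1.96,0.03,-0.63,0],[1.0,-1.96,0.03,-0.63,0]]]}}

```text
t: 9.15
tool_pos: [0.5801, 0.1325, 0.1346]
tool_rot: [-0.002, 3.141, -0.001]
contact_force: [-3.9, 1.9, 1.9]
opening: 0.013
grip_force: 23.1
```

Emit:
{"fn": "servo_tool", "kwargs": {"increments": [[[1.0,0,0,0,0],[1.0,0,0,0,0],[1.0,0,0,0,0]]]}}

```text
t: 9.45
tool_pos: [0.58, 0.1325, 0.1346]
tool_rot: [-0.002, 3.14, -0.0]
contact_force: [-4.1, 2.3, 3.8]
opening: 0.0135
grip_force: 23.3
```

Run:
```python
from h import *
o,d,C=wrist();print(o["t"],o["tool_pos"],o["contact_force"],o["grip_force"])
s=ctrl.get_image("scene")["img"][130:290,160:374]
cv2.imwrite("pics/s2.png",cv2.resize(s,(790,590),interpolation=cv2.INTER_CUBIC)[:,:,::-1])
cv2.imwrite("pics/w3.png",cv2.resize(d["img"],(800,600))[:,:,::-1])
```

```text
9.45 [0.57995535 0.13253288 0.13457466] [-4.09185491  2.34882657  3.75101163] 23.308382034301758
```

View pics/s2.png

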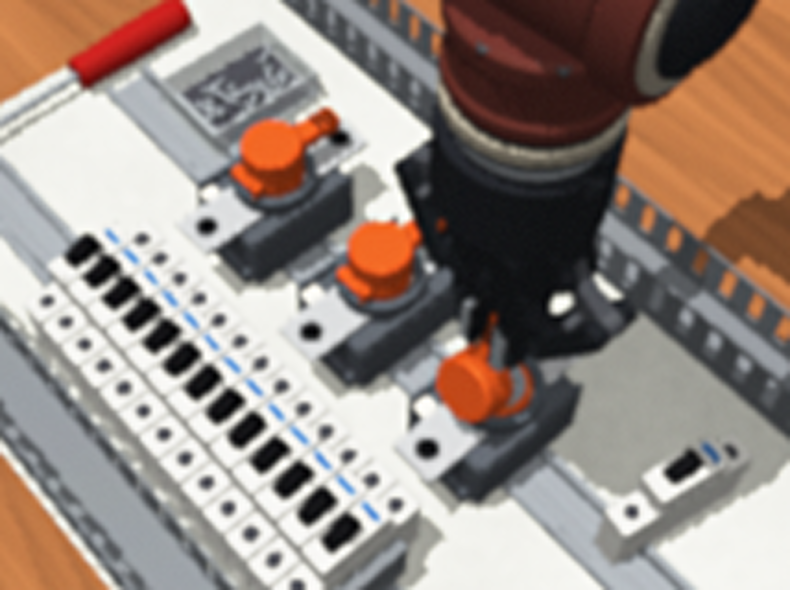

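View pics/w3.png

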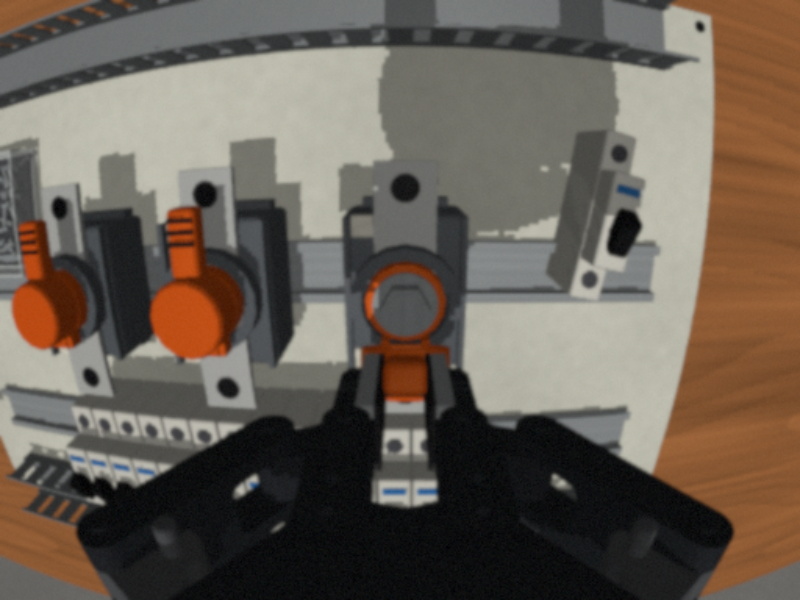

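The left cap stands upright in the fingers with its hex head exposed at (405,300). The other two caps are shut and the loose parts haven't moved. Pull forces stayed under 5 N, so the bolt should still be down.

```bash
python3 -c "
from station import ctrl
print(ctrl.finish_job())"
```

```text
the job is handed in; nothing more can be done
None
```

I handed the job in with the left bolt, which was the loose one, tapped down about 6 mm to its stop and its cap held nearly upright in the gripper (about 1.3 rad, worked out from the arm's position); the middle bolt held firm at 17 N, I never tapped the right one, the other two caps are shut, the loose parts lie where they were, and no verdict came back.

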